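Cull short coupling nuts, then hold the drying rack's air shutter half open

TASK

Five washed hexagon coupling nuts lie on the drying rack; put the two short ones in the black scrap tray and leave the three long ones and everything else where they lie. Then, for a gentle airflow, use the fingers to slide the rack's spring-closed air shutter to half open (tab level with the middle ribs), never letting it go past three quarters. Finish holding it there: the shutter springs shut if released, so keep hold of it and stay still.

Things in the scene. Friction and masses are not known exactly. Their poses are not given: they have to be found in the camera images.
- rack: fixed grey drying rack 210 (its x) x 350 (its y) x 50 mm high; origin at the centre of its underside, on the bench. Nuts lie on the black rimless deck, 50 mm up, its y -170 to +55 mm. The shutter fills the +y end, between two rails along x (8 mm wide, 14 mm high over the deck with their ribs, centred on its y = 78 and 162 mm). A 40 mm thick spigot sticks out 50 mm from its +x face.
- shutter (a joint): travel of the air shutter in m: 0 closed (towards the rack's +x), grows as the shutter slides towards the rack's -x (towards the robot), 0.08 fully open, 0.04 half open. A spring pulls it shut: 2.6 N when closed, rising by 1.3 N per cm to 7.8 N at half and 13 N fully open; it springs shut when let go.
- shutter_grip (a point): point in the shutter's upright aluminium tab, 12 mm below its top, 24 mm above the flat shutter plate, on its mid plane. Tab 12 mm thick (rack x), 40 mm wide (rack y), 36 mm tall over the plate, whose top is 56.5 mm above the bench; pinch it from above across its thickness, or push it. Three dark ribs on each rail mark the tab's mid plane at closed, half and fully open. Axes as the rack.
- short_1: plain steel hexagon coupling nut, a hexagonal bar 36 mm long, 22 mm across flats, 25.4 mm across corners, about 75 g, with a 15 mm bore (look only); lies on a flat on the rack's deck, its corners to the sides. Origin at its centre, 11 mm above the deck; body x runs along its length. One of the two short ones.
- short_2: plain steel hexagon coupling nut, a hexagonal bar 36 mm long, 22 mm across flats, 25.4 mm across corners, about 75 g, with a 15 mm bore (look only); lies on a flat on the rack's deck, its corners to the sides. Origin at its centre, 11 mm above the deck; body x runs along its length. The other short one.
- long_1: plain steel hexagon coupling nut, a hexagonal bar 62 mm long, 22 mm across flats, 25.4 mm across corners, about 130 g, with a 15 mm bore (look only); lies on a flat on the rack's deck, its corners to the sides. Origin at its centre, 11 mm above the deck; body x runs along its length. A good one: stays on the rack.
- long_2: plain steel hexagon coupling nut, a hexagonal bar 62 mm long, 22 mm across flats, 25.4 mm across corners, about 130 g, with a 15 mm bore (look only); lies on a flat on the rack's deck, its corners to the sides. Origin at its centre, 11 mm above the deck; body x runs along its length. A good one: stays on the rack.
- long_3: plain steel hexagon coupling nut, a hexagonal bar 62 mm long, 22 mm across flats, 25.4 mm across corners, about 130 g, with a 15 mm bore (look only); lies on a flat on the rack's deck, its corners to the sides. Origin at its centre, 11 mm above the deck; body x runs along its length. A good one: stays on the rack.
- scrap: fixed scrap tray, dark steel, open on top, 160 (its x) x 130 (its y) x 40 mm high, walls and floor 4 mm; origin at the centre of its underside on the bench, to the robot's right of the rack.
- bottle: bystander: standing white plastic bottle, 56 mm across, 110 mm tall, origin at the centre of its base; leave alone.
- jar: bystander: open grey cup, 80 mm across at the rim, 85 mm tall, origin at the centre of its base, beyond the rack; leave alone.
- wrench: bystander: steel wrench 170 mm long lying on the bench along its own x, origin near its middle, on the robot's left; leave alone.
Mind the look-alikes: they are no part of the job. What is shaped like the short_2 but brown is not meant.

How it is judged:
On the way, in this order (a step that is already met when the one before it is completed fails the run):
1. both short nuts lie in the scrap tray, let go (x of short_1 in the frame of scrap between -0.076 and 0.076 m and y of short_1 in the frame of scrap between -0.061 and 0.061 m and z of short_1 in the frame of scrap between 0 and 0.05 m and contact force between the fingers and short_1 below 0.1 N and linear speed of each of short_1, short_2 below 0.05 m/s and x of short_2 in the frame of scrap between -0.076 and 0.076 m and y of short_2 in the frame of scrap between -0.061 and 0.061 m and z of short_2 in the frame of scrap between 0 and 0.05 m and contact force between the fingers and short_2 below 0.1 N), for 0.2 s.
2. the fingers hold the shutter at half travel (all of step 1 and value of joint shutter between 0.032 and 0.048 m and velocity of joint shutter between -0.01 and 0.01 m/s and contact force between the fingers and rack above 3 N), for 0.5 s.
At the end, for the whole second after the job is handed in: Both short nuts lie released inside the scrap tray (under 50 mm high); the fingers hold the shutter still (over 3 N) at 40 +- 8 mm of its 80 mm travel; long nuts within 25 mm and bystanders within 30 mm of where they started. The program ends while holding (all of step 2 and distance of each of long_1, long_2, long_3 from where it was at the start of the episode below 0.025 m and distance of each of bottle, jar, wrench from where it was at the start of the episode below 0.03 m); the arm keeps its last pose, push and grip.
It fails at once if a long nut is moved more than 25 mm (distance of any of long_1, long_2, long_3 from where it was at the start of the episode above 0.025 m).
It fails at once if the shutter is opened past three quarters (64 mm) (value of joint shutter above 0.064 m).
It fails at once if the bottle, cup or wrench is moved more than 30 mm (distance of any of bottle, jar, wrench from where it was at the start of the episode above 0.03 m).
It also fails if it takes over 62 s, if anything falls off the work surface, if the arm or the gripper's body presses on something with over 40 N, if the wrist force passes 120 N, or if a joint passes its speed limit or range.

ROBOT

A 7-joint arm with a two-finger parallel gripper is mounted at the origin on the work surface. World frame = base frame: x ahead of the robot, y to its left, z up, the work surface at z = 0. Lengths are in m, angles in rad, forces in N, time in s.
With the tool pointing down it reaches from about 0.35 to 0.9 m from the base axis. Payload 8.1 kg.
Tool frame: the origin (TCP) lies midway between the tips of the shut fingers; the grasp point (between the pads) lies arm.grasp_offset behind it (arm.grasp_offset is the distance from the TCP to the grasp point, in m); z points along the fingers, y is the line along which they close (so a half turn about z gives the same grasp; the last joint's range is limited). The gripper opens to 92 mm and grips with 3 to 60 N. Pads are 19 mm wide; open, the fingers measure 130 mm over their backs; the gripper's body (75 mm by 190 mm) begins 47 mm behind the grasp point.
Start: joints at [-1.204, 0.434, 0.025, 1.573, -0.012, 1.134, -0.075], TCP at [0.283, 0.557, 0.227] pointing down, gripper open.
Joint ranges: [-2.62, 2.62], [-0.44, 2.09], [-1.27, 1.32], [0.08, 2.57], [-1.32, 4.46], [0.12, 2], [-2.74, 2.74]. Speed limits (rad/s): [2.22, 2.22, 3.01, 3.01, 3.14, 3.14, 3.14].

INTERFACE

Orientations are given as a rotation vector (axis times angle).
In Python, from cell import observe, imaging, arm gives the robot as it stands.
- The arm moves only by the tool apply_moves, never from a script. Its argument "commands" is a list of rows, each a list of 5 numbers: the opening in per cent of the stroke, from 0 (shut) to 100 (fully open), then the shift along the world's x, y, z in units of 0.06 m (1.0 is 0.06 m), then the turn about the world's z in units of 0.5 rad (1.0 is 0.5 rad). A call has 1 to 12 rows; each row shifts and turns the commanded pose from where the row before left it; what a row does not reach is not made up. A row lasts 1/8 s, in which the tool goes at most 62.5 mm and 10.7 degrees, less where a joint would pass 70% of its speed; a pose out of reach is approached as far as the arm can. A call with a number of a shift or a turn outside -1 to 1 is refused whole. A call with a gripper value outside its range is refused whole. The fingers move at their own pace and stop on an object; "newtons" is the grip in N (left out, the last holds). Time passes only in rows, so rows that do not move let the fingers close. It gives the time, the measured TCP pose, the force, the opening and the grip force at its end, in the units of the state.
- observe(): the state, without advancing time (a new reading comes with each control period).
- imaging.get_image(name): name is "scene" or "top" or "wrist"; returns (picture, depth): 420x560x3 uint8, red, green, blue; 420x560 float32, m along the optical axis (not along the pixel's ray), 0 where there is no reading.
- imaging.camera_params(name): a dict with "camera_matrix" (3x3 intrinsics, pixels), "dist" ([k1, k2, p1, p2, k3] as OpenCV has them; the pictures are not rectified), "origin" and "rotation" of the camera in the world; the wrist camera has in their place "tool_from_camera" (4x4, takes a point from camera to tool coordinates, whose origin is the TCP and whose axes are the flange's). Camera axes: x right, y up, looking along -z (the intrinsics and any distortion apply to the point x, -y, -z); pixel columns grow to the right and rows downward; lengths in m; the calibration is good to about 2 mm. A picture is of the moment at which its call begins: read the wrist's pose just before it. camera_params takes no time and is no camera call.
- arm.sign_off(): hands the job in; it is judged then, once.
The state is a dict: "clock": time; "joints": joint angles; "dq": joint speeds; "joint_efforts": joint torques, N m; "position": TCP position; "ee_rot": TCP orientation; "force": force on the tool from outside, world axes, zero at the start; "ft_torque": the same for the moment, N m; "width": opening from 0.0 (shut) to 1.0 (fully open); "gripper_force": force on a finger pad.
Only numpy, scipy, OpenCV 4.12 (cv2) and the standard library are available. Lean on these libraries where they do the work, as an engineer would, in place of code of your own. Each camera call takes 0.05 s, during which the arm holds its last target. There are 200 camera calls.

## Working session

There is one attempt and no reset: what is moved stays moved. The work goes in short steps, Python scripts to look and compute and a tool call to move; the robot and the scene stay as the last step left them, time stands still between calls to the robot, and variables do not carry over. Pictures are saved under pics/ and viewed, at most 10 in all, crops included, and the job is handed in when it is done.

Besides the shell and the picture viewer there is one more tool, called after "Call:" as a command line: name --pt "numbers of a row" for each row, then --argument value for the rest. apply_moves: Moves the arm, as the interface text tells. Its arguments: {"type":"object","properties":{"commands":{"type":"array"},"newtons":{"type":"number"}},"required":["commands"]}

```bash
mkdir -p pics; cat > h.py <<'E'
import numpy as np, cv2
from cell import observe, imaging, arm
from scipy.spatial.transform import Rotation as R
def grab(name, fn=None):
    s=observe(); im,d=imaging.get_image(name); p=imaging.camera_params(name)
    if fn: cv2.imwrite('pics/'+fn,im[:,:,::-1])
    if 'origin' in p:
        o=np.array(p['origin']); r=np.array(p['rotation'])
        if r.shape!=(3,3): r=R.from_rotvec(r).as_matrix()
    else:
        T=np.array(p['tool_from_camera']); rt=R.from_rotvec(s['ee_rot']).as_matrix()
        o=rt@T[:3,3]+np.array(s['position']); r=rt@T[:3,:3]
    return im,d,np.array(p['camera_matrix']),np.array(p['dist']),o,r
def cloud(d,K,D,o,r):
    h,w=d.shape; v,u=np.mgrid[:h,:w]
    n=cv2.undistortPoints(np.stack([u,v],-1).reshape(-1,1,2).astype(float),K,D).reshape(h,w,2)
    P=np.stack([n[...,0]*d,-n[...,1]*d,-d],-1)@r.T+o
    P[d<=0]=np.nan
    return P
E
python3 - <<'E'
from h import *
s=observe();print(s, arm.grasp_offset)
for n in('top','scene'):
    g=grab(n,n+'0.png'); P=cloud(g[1],*g[2:]); np.savez(n+'0.npz',P=P,im=g[0]); print(n,g[4],g[5].round(2).tolist(),g[2].round(0).tolist())
E
```

```text
{'clock': 0.0, 'joints': array([-1.20362719,  0.43522961,  0.0249823 ,  1.57411167, -0.01161425,
        1.13402009, -0.07507679]), 'dq': array([ 0.00062478,  0.00018001, -0.00124496,  0.00013283,  0.0013334 ,
       -0.00144846,  0.00016904]), 'joint_efforts': array([ 1.02060967e-03, -6.67851162e+01,  9.85257626e-01, -3.14447987e+01,
       -6.05579512e-02,  4.27800079e-02,  1.40781472e-04]), 'position': array([0.28273872, 0.55679655, 0.22593534]), 'ee_rot': array([-7.31182051e-01, -3.05506925e+00,  2.52139925e-03]), 'force': array([ 0.08960687, -0.38058642, -0.35611029]), 'ft_torque': array([ 0.02363184,  0.08808343, -0.01706666]), 'gripper_force': 0.0, 'width': 1.000306733859822} 0.0188
top [ 0.34561822 -0.00578046  1.12571192] [[-0.06, 0.98, -0.2], [-1.0, -0.06, 0.01], [-0.01, 0.2, 0.98]] [[410.0, 0.0, 279.0], [0.0, 410.0, 206.0], [0.0, 0.0, 1.0]]
scene [0.96801809 0.52092818 1.11700302] [[-0.78, -0.53, 0.34], [0.62, -0.66, 0.41], [0.01, 0.53, 0.85]] [[399.0, 0.0, 278.0], [0.0, 399.0, 206.0], [0.0, 0.0, 1.0]]
```

View pics/top0.png

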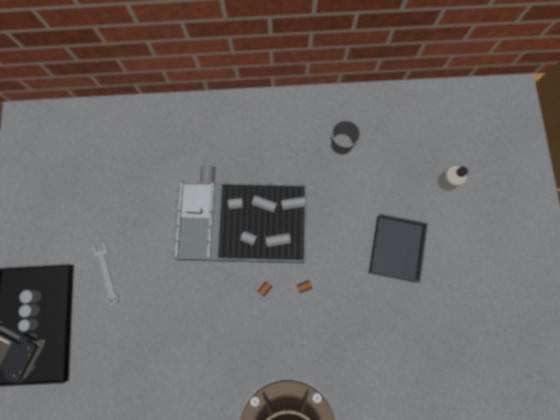

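View pics/scene0.png

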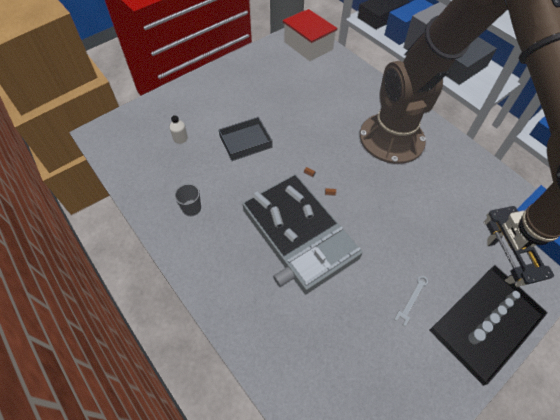

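Candidates, top view: the steel shorts are at (235,204) and (249,238). The steel longs are at (264,204), (293,203) and (278,240). The brown decoys are at (265,289) and (304,286), and round grey pieces lie in the left tray at (28,297–325). By the description I choose (235,204) and (249,238), and I'll check them in a crop.

```bash
python3 - <<'E'
from h import *
z=np.load('top0.npz');P=z['P'];im=z['im']
c=im[170:275,165:315]; cv2.imwrite('pics/crop.png',cv2.resize(c,None,fx=5,fy=5,interpolation=cv2.INTER_CUBIC)[:,:,::-1])
H=P[...,2]
roi=np.zeros(H.shape,bool); roi[175:270,170:312]=1
# rack outline: pts z 0.03..0.09
m=roi&(H>0.035)&(H<0.1)
r=cv2.minAreaRect(P[m][:,:2].astype(np.float32)); print('rack+',r)
m=(roi&(H>0.061)&(H<0.09)).astype(np.uint8); m[:,:218]=0
n,l,st,ce=cv2.connectedComponentsWithStats(m)
for i in range(1,n):
    if st[i,4]<25: continue
    q=P[l==i]; (cx,cy),(w,h),a=cv2.minAreaRect(q[:,:2].astype(np.float32))
    e=np.linalg.eigh(np.cov(q[:,:2].T))[1][:,1]
    print(st[i],ce[i].round(),np.nanmean(q,0).round(3),'rect',np.round([cx,cy,w,h],3),'ang',np.degrees(np.arctan2(e[1],e[0])).round(1),np.nanmax(q[:,2]).round(3))
for n,(u,v) in dict(tab=(195,211),tray=(398,248),cornerTR=(303,186),cornerBR=(303,261),BL=(178,260),TL=(181,184)).items(): print(n,P[v,u].round(3))
m=roi&(H>0.08); print('tab',np.nanmean(P[m],0),m.sum(),r)
v,u=np.where(m);print(u.min(),u.max(),v.min(),v.max())
E
```

```text
rack+ ((0.5479371547698975, 0.0936468318104744), (0.35018569231033325, 0.23269759118556976), 85.28997039794922)
[252 196  25  16 213] [264. 203.] [0.576 0.028 0.07 ] rect [0.577 0.028 0.063 0.025] ang 67.2 0.077
[281 197  25  12 215] [293. 203.] [ 0.573 -0.049  0.069] rect [ 0.574 -0.05   0.026  0.062] ang 94.0 0.077
[228 198  15  11 124] [235. 203.] [0.581 0.104 0.07 ] rect [0.583 0.104 0.025 0.037] ang 96.4 0.077
[241 232  16  13 134] [248. 238.] [0.487 0.073 0.07 ] rect [0.488 0.073 0.037 0.025] ang 67.4 0.077
[266 234  25  13 228] [278. 240.] [ 0.478 -0.003  0.069] rect [ 0.479 -0.003  0.025  0.062] ang 96.5 0.079
tab [0.562 0.206 0.088]
tray [ 0.444 -0.33   0.005]
cornerTR [ 0.622 -0.08   0.049]
cornerBR [ 0.421 -0.066  0.046]
BL [ 0.446  0.273 -0.001]
TL [0.643 0.248 0.061]
tab [0.56567749 0.21164094 0.0908351 ] 90 ((0.5479371547698975, 0.0936468318104744), (0.35018569231033325, 0.23269759118556976), 85.28997039794922)
185 200 207 212
```

View pics/crop.png

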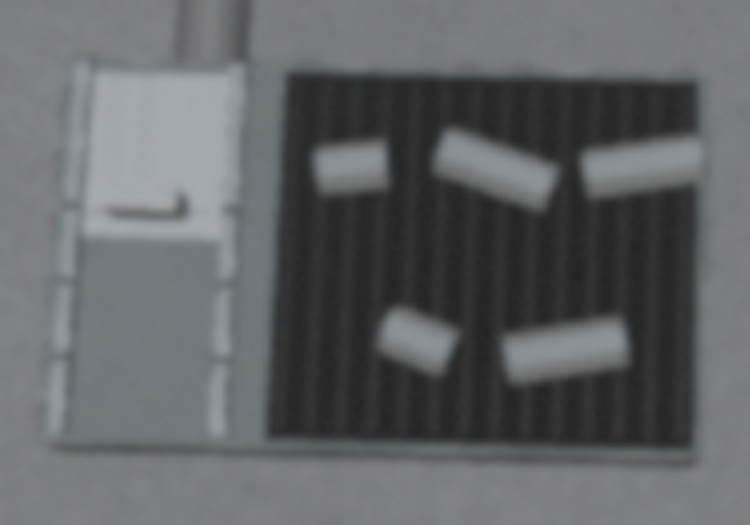

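The crop confirms it: the two stubby steel nuts are at top-view (235,204) and (249,238), and the other three are clearly longer. I'm going above the first, closing axis about 6°.

Call:
apply_moves --pt "100 0.417 -0.63 0 -0.166" --pt "100 0.417 -0.63 0 -0.166" --pt "100 0.417 -0.63 0 -0.166" --pt "100 0.417 -0.63 0 -0.166" --pt "100 0.417 -0.63 0 -0.166" --pt "100 0.417 -0.63 0 -0.166" --pt "100 0.417 -0.63 0 -0.166" --pt "100 0.417 -0.63 0 -0.166" --pt "100 0.417 -0.63 0 -0.166" --pt "100 0.417 -0.63 0 -0.166" --pt "70 0.417 -0.63 0 -0.166" --pt "70 0.417 -0.63 0 -0.166" --newtons 30

```text
clock: 1.6
position: [0.5837, 0.1025, 0.2265]
ee_rot: [-2.105, -2.332, 0.001]
force: [0.2, 0.1, -0.7]
width: 0.832
gripper_force: 0.0
```

```bash
cat > w.py <<'E'
from h import *
import sys
def meas(fn,zlo=0.061,zhi=0.082):
    g=grab('wrist',fn); P=cloud(g[1],*g[2:]); H=P[...,2]
    s=observe(); y=R.from_rotvec(s['ee_rot']).as_matrix()[:,1]
    print('tcp',s['position'].round(4),'yaw',np.degrees(np.arctan2(y[1],y[0])).round(1),'cam',g[4].round(3),s['clock'],s['joints'].round(2))
    m=((H>zlo)&(H<zhi)).astype(np.uint8)
    n,l,st,ce=cv2.connectedComponentsWithStats(m)
    for i in range(1,n):
        if st[i,4]<300: continue
        q=P[l==i]; (cx,cy),(w,h),a=cv2.minAreaRect(q[:,:2].astype(np.float32))
        e=np.linalg.eigh(np.cov(q[:,:2].T))[1][:,1]
        print(st[i],'rect',np.round([cx,cy,w,h],4),'ang',np.degrees(np.arctan2(e[1],e[0])).round(1),'ztop',np.nanpercentile(q[:,2],95).round(3))
    return P,g[0]
E
python3 -c "
from w import *
meas('w1.png')"
```

```text
tcp [0.5866 0.0953 0.2268] yaw 5.2 cam [0.577 0.172 0.383] 1.65 [-0.55  0.4   0.41  1.68 -0.17  1.1   0.  ]
[267 170  27  41 965] rect [0.5848 0.1048 0.0249 0.0368] ang 93.8 ztop 0.072
[163 190  38  42 950] rect [0.4903 0.0736 0.0378 0.025 ] ang 64.9 ztop 0.072
[ 246  231   47   47 1120] rect [0.5803 0.0311 0.057  0.0251] ang 61.7 ztop 0.072
[247 310  23  31 694] rect [ 0.5759 -0.0446  0.0242  0.0439] ang 96.4 ztop 0.072
```

```bash
python3 -c "
from w import *
grab('wrist');grab('wrist')
meas('w2.png')"
```

```text
tcp [0.5832 0.1029 0.2263] yaw 5.9 cam [0.578 0.171 0.383] 1.8 [-0.55  0.39  0.4   1.68 -0.17  1.1   0.  ]
[267 168  27  40 966] rect [0.5847 0.1049 0.0252 0.0366] ang 93.1 ztop 0.072
[162 188  38  42 948] rect [0.4903 0.0735 0.0372 0.0247] ang 64.5 ztop 0.072
[ 243  229   50   49 1174] rect [0.5796 0.0292 0.0612 0.0251] ang 62.1 ztop 0.072
[247 310  23  31 688] rect [ 0.5761 -0.0464  0.0242  0.0437] ang 96.1 ztop 0.072
```

Call:
apply_moves --pt "65 0.025 0.033 -0.6 0" --pt "65 0 0 -0.6 0" --pt "65 0 0 -0.6 0" --pt "65 0 0 -0.5 0" --pt "65 0 0 -0.38 0" --pt "65 0 0 -0.2 0" --pt "65 0 0 0 0" --pt "0 0 0 0 0" --pt "0 0 0 0 0" --pt "0 0 0 0 0" --pt "0 0 0 0 0" --pt "0 0 0 0 0" --newtons 30

```text
clock: 3.3
position: [0.5848, 0.1057, 0.0542]
ee_rot: [2.102, 2.335, 0.001]
force: [-1.4, -0.4, 3.1]
width: 0.261
gripper_force: 29.9
```

Call:
apply_moves --pt "0 0 0 0.3 0" --pt "0 0 0 0.6 0" --pt "0 0 0 0.6 0" --pt "0 0 0 0.4 0" --pt "0 0 0 0 0"

```text
clock: 3.92
position: [0.5861, 0.1058, 0.1707]
ee_rot: [2.101, 2.333, 0.006]
force: [0.4, 0.1, -1.1]
width: 0.256
gripper_force: 29.9
```

```bash
python3 - <<'E'
from h import *
z=np.load('top0.npz');P=z['P'];H=P[...,2]
m=(H>0.03)&(H<0.05); m[:,:360]=0; m[:,440:]=0; m[:205]=0; m[290:]=0
print(cv2.minAreaRect(P[m][:,:2].astype(np.float32)),m.sum())
print(observe()['position'],observe()['width'],observe()['gripper_force'])
E
```

```text
((0.44388866424560547, -0.3252796530723572), (0.13227277994155884, 0.16089005768299103), 75.64276885986328) 460
[0.58612229 0.10578915 0.1707369 ] 0.2562811065041393 29.912535846233368
```

Call:
apply_moves --pt "0 -0.1 -0.32 0 -0.06" --pt "0 -0.2 -0.64 0 -0.06" --pt "0 -0.23 -0.7 0 -0.06" --pt "0 -0.23 -0.7 0 -0.06" --pt "0 -0.23 -0.7 0 -0.06" --pt "0 -0.23 -0.7 0 -0.06" --pt "0 -0.23 -0.7 0 -0.06" --pt "0 -0.23 -0.7 0 -0.06" --pt "0 -0.23 -0.7 0 -0.06" --pt "0 -0.23 -0.7 0 -0.06" --pt "0 -0.23 -0.7 0 -0.06" --pt "0 -0.1 -0.4 0 -0.05"

```text
clock: 5.42
position: [0.4328, -0.3568, 0.167]
ee_rot: [-2.486, -1.918, 0.003]
force: [-0.1, -0.0, -0.2]
width: 0.26
gripper_force: 29.9
```

Call:
apply_moves --pt "0 0 0 -0.4 0" --pt "0 0 0 -0.7 0" --pt "0 0 0 -0.7 0" --pt "0 0 0 -0.4 0" --pt "0 0 0 -0.25 0" --pt "0 0 0 0 0" --pt "0 0 0 0 0"

```text
clock: 6.3
position: [0.4366, -0.3546, 0.0217]
ee_rot: [2.481, 1.926, 0.0]
force: [0.6, -0.7, -0.1]
width: 0.256
gripper_force: 29.9
```

Call:
apply_moves --pt "0 0 0 -0.13 0" --pt "0 0 0 0 0" --pt "42 0 0 0 0" --pt "42 0 0 0 0" --pt "42 0 0 0 0" --pt "42 0 0 0.2 0" --pt "42 0 0 0.6 0" --pt "42 0 0 0.9 0" --pt "42 0 0 0.9 0" --pt "42 0 0 0.4 0" --pt "42 0 0 0 0"

```text
clock: 7.68
position: [0.4374, -0.3548, 0.1958]
ee_rot: [2.478, 1.924, 0.003]
force: [0.6, 0.8, -0.2]
width: 0.422
gripper_force: 0.0
```

Call:
apply_moves --pt "65 0.05 0.4 0 -0.03" --pt "65 0.08 0.66 0 -0.03" --pt "65 0.08 0.66 0 -0.03" --pt "65 0.08 0.66 0 -0.03" --pt "65 0.08 0.66 0 -0.03" --pt "65 0.08 0.66 0 -0.03" --pt "65 0.08 0.66 0 -0.03" --pt "65 0.08 0.66 0 -0.03" --pt "65 0.08 0.66 0 -0.03" --pt "65 0.08 0.66 0 -0.03" --pt "65 0.08 0.5 0 -0.03" --pt "65 0.03 0.3 0 0"

```text
clock: 9.18
position: [0.4887, 0.0759, 0.1923]
ee_rot: [-2.63, -1.718, 0.002]
force: [-0.6, -0.5, 0.1]
width: 0.65
gripper_force: 0.0
```

```bash
python3 - <<'E'
from w import *
grab('wrist');grab('wrist')
meas('w3.png')
g=grab('top'); P=cloud(g[1],*g[2:]);H=P[...,2]
c=g[0][200:300,350:450];cv2.imwrite('pics/tray1.png',cv2.resize(c,None,fx=4,fy=4)[:,:,::-1])
E
```

```text
tcp [0.4889 0.0743 0.1927] yaw -23.7 cam [0.518 0.14  0.349] 9.325 [-0.66  0.27  0.5   1.96 -0.16  0.95 -0.5 ]
[ 377  173   35   73 1945] rect [0.5786 0.0283 0.0628 0.025 ] ang 66.0 ztop 0.072
[ 266  182   30   44 1180] rect [0.4897 0.0735 0.0368 0.0249] ang 64.5 ztop 0.072
[277 247  41  31 769] rect [0.4788 0.0109 0.0251 0.036 ] ang 118.4 ztop 0.072
```

View pics/tray1.png

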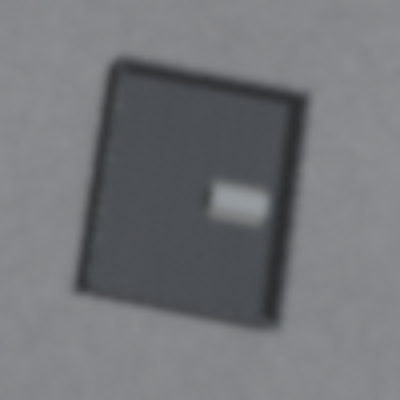

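The tray crop shows the first nut lying inside the scrap tray at crop (240,203). Next I grasp the second one.

Call:
apply_moves --pt "65 0.015 -0.015 -0.5 -0.02" --pt "65 0 0 -0.6 0" --pt "65 0 0 -0.6 0" --pt "65 0 0 -0.4 0" --pt "65 0 0 -0.21 0" --pt "65 0 0 0 0" --pt "0 0 0 0 0" --pt "0 0 0 0 0" --pt "0 0 0 0 0" --pt "0 0 0 0 0" --pt "0 0 0 0 0"

```text
clock: 10.75
position: [0.4903, 0.0737, 0.0548]
ee_rot: [-2.64, -1.703, -0.001]
force: [-1.3, 0.3, 5.2]
width: 0.256
gripper_force: 30.0
```

Call:
apply_moves --pt "0 0 0 0.3 0" --pt "0 0 0 0.6 0" --pt "0 0 0 0.6 0" --pt "0 0 0 0.4 0" --pt "0 0 0 0 0"

```text
clock: 11.38
position: [0.4912, 0.0738, 0.17]
ee_rot: [2.639, 1.703, 0.005]
force: [-0.6, 0.1, -1.1]
width: 0.252
gripper_force: 30.0
```

Call:
apply_moves --pt "0 -0.03 -0.3 0 0.03" --pt "0 -0.06 -0.6 0 0.03" --pt "0 -0.07 -0.6 0 0.03" --pt "0 -0.07 -0.6 0 0.03" --pt "0 -0.07 -0.6 0 0.03" --pt "0 -0.07 -0.6 0 0.03" --pt "0 -0.07 -0.6 0 0.03" --pt "0 -0.07 -0.6 0 0.03" --pt "0 -0.06 -0.6 0 0.03" --pt "0 -0.05 -0.56 0 0.03" --pt "0 -0.05 -0.4 0 0.03" --pt "0 0 -0.1 0 0.03"

```text
clock: 12.88
position: [0.4488, -0.2973, 0.1674]
ee_rot: [-2.478, -1.93, 0.002]
force: [-0.3, 0.9, -0.9]
width: 0.258
gripper_force: 30.0
```

Call:
apply_moves --pt "0 0 0 -0.4 0" --pt "0 0 0 -0.7 0" --pt "0 0 0 -0.7 0" --pt "0 0 0 -0.5 0" --pt "0 0 0 -0.28 0" --pt "0 0 0 0 0" --pt "42 0 0 0 0" --pt "42 0 0 0 0" --pt "42 0 0 0 0" --pt "42 0 0 0.4 0" --pt "42 0 0 0.8 0" --pt "42 0 0 0.9 0"

```text
clock: 14.38
position: [0.4496, -0.2958, 0.141]
ee_rot: [-2.476, -1.932, 0.001]
force: [0.7, -0.4, -0.4]
width: 0.418
gripper_force: 0.0
```

Call:
apply_moves --pt "42 0 0.2 0.5 0" --pt "42 0.1 0.5 0.5 0.03" --pt "42 0.2 0.8 0 0.03" --pt "42 0.2 0.8 0 0.03" --pt "42 0.2 0.8 0 0.03" --pt "42 0.2 0.8 0 0.03" --pt "42 0.2 0.8 0 0.03" --pt "42 0.2 0.8 0 0.03" --pt "42 0.2 0.8 0 0.03" --pt "42 0.2 0.8 0 0.04" --pt "42 0.2 0.7 0 0.04" --pt "42 0.1 0.4 0 0.04"

```text
clock: 15.88
position: [0.5701, 0.1984, 0.1998]
ee_rot: [-2.289, -2.151, -0.001]
force: [0.2, -0.3, 0.4]
width: 0.425
gripper_force: 0.0
```

```bash
python3 - <<'E'
from w import *
for _ in range(3): grab('wrist')
P,im=meas('w4.png',0.084,0.1)
g=grab('top')
c=g[0][200:300,350:450];a=cv2.resize(c,None,fx=4.2,fy=4.2)
cv2.imwrite('pics/both.png',np.hstack([cv2.resize(a,(240,240)).repeat(1,0),a[:240,:0]])[:,:,::-1]) 
b=np.zeros((420,800,3),np.uint8); b[:,:560]=im; b[:240,560:]=cv2.resize(c,(240,240)); cv2.imwrite('pics/both.png',b[:,:,::-1])
E
```

```text
tcp [0.5699 0.1947 0.1997] yaw -3.8 cam [0.575 0.266 0.356] 16.075 [-0.7   0.43  0.4   1.69 -0.19  1.06 -0.3 ]
[268 161  15  50 729] rect [0.5684 0.2127 0.0397 0.0113] ang 85.4 ztop 0.092
```

View pics/both.png

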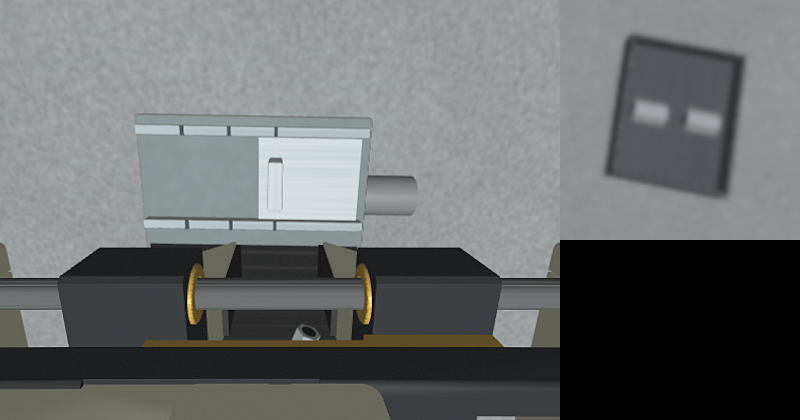

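The left picture shows the closed shutter with its tab at pixel (275,185), level with the closed ribs. The inset shows both short nuts lying in the tray. I'm going down to pinch the tab.

Call:
apply_moves --pt "42 -0.02 0.26 -0.3 -0.02" --pt "42 0 0 -0.6 0" --pt "42 0 0 -0.6 0" --pt "42 0 0 -0.5 0" --pt "42 0 0 -0.27 0" --pt "42 0 0 0 0" --pt "0 0 0 0 0" --pt "0 0 0 0 0" --pt "0 0 0 0 0" --pt "0 0 0 0 0" --pt "0 0 0 0 0" --newtons 40

```text
clock: 17.5
position: [0.5673, 0.212, 0.0641]
ee_rot: [-2.301, -2.135, 0.002]
force: [-6.7, 0.2, 7.3]
width: 0.129
gripper_force: 40.0
```

Call:
apply_moves --pt "0 -0.06 0.005 0 0" --pt "0 -0.1 0.008 0 0" --pt "0 -0.12 0.01 0 0" --pt "0 -0.12 0.01 0 0" --pt "0 -0.12 0.01 0 0" --pt "0 -0.1 0.008 0 0" --pt "0 -0.06 0.005 0 0" --pt "0 0 0 0 0" --pt "0 0 0 0 0" --pt "0 0 0 0 0"

```text
clock: 18.75
position: [0.5293, 0.215, 0.0641]
ee_rot: [2.302, 2.135, 0.004]
force: [7.0, 0.7, -1.0]
width: 0.131
gripper_force: 40.0
```

```bash
python3 - <<'E'
from h import *
s=observe();print(s['position'],s['force'],s['width'],s['gripper_force'])
g=grab('scene');cv2.imwrite('pics/s2.png',cv2.resize(g[0][215:300,220:380],None,fx=5,fy=5,interpolation=cv2.INTER_CUBIC)[:,:,::-1])
E
```

```text
[0.52934772 0.215045   0.06414058] [ 7.01144239  0.69783387 -0.97982278] 0.13110283488093474 40.00436782836914
```

View pics/s2.png

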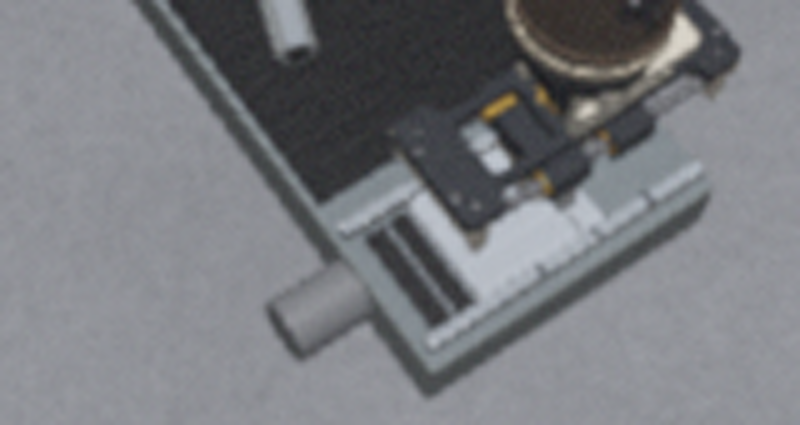

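The crop shows the shutter about half open: the dark slots are uncovered at (420,270), and the fingers hold the tab near the middle rib at (540,270). The TCP travel of about 38 mm and the 7 N force agree. A small trim and a wait come next.

Call:
apply_moves --pt "0 -0.025 0.002 0 0" --pt "0 0 0 0 0" --pt "0 0 0 0 0" --pt "0 0 0 0 0" --pt "0 0 0 0 0" --pt "0 0 0 0 0" --pt "0 0 0 0 0" --pt "0 0 0 0 0"

```text
clock: 19.8
position: [0.5279, 0.2151, 0.0641]
ee_rot: [2.302, 2.135, 0.004]
force: [8.0, 0.1, -0.7]
width: 0.129
gripper_force: 40.0
```

```bash
python3 - <<'E'
from h import *
s=observe();print(s['position'],s['force'],s['width'],s['gripper_force'],abs(s['dq']).max())
t=s['position']
if abs(t[0]-0.5278)<0.004 and s['gripper_force']>30: print(arm.sign_off())
E
```

```text
[0.52792011 0.21513424 0.06413105] [ 8.02017632  0.07783078 -0.66547746] 0.1286600751946459 40.00470221042633 0.002073552190449634
the job is handed in; nothing more can be done
None
```

The job is handed in, with no verdict shown: both short nuts lie in the scrap tray, and the gripper is holding the shutter still at about half open (roughly 40 mm, 8 N pull, 40 N grip).

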